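# Find the unlatched hatch of the seed-drying box and push it open

### The job

One of the four identical hatches in the top of the grey seed-drying box has come off its latch: press each gently with the fingertips, near one end, until you find the one that rocks. Rock it well over, then push its raised edge over until that hatch stands upright, and leave it standing open. Pick nothing up, do not press hard on anything, and leave the things round the box where they are.

Things in the scene. Friction and masses are not known exactly. Their poses are not given: they have to be found in the camera images.
- drying_box: grey metal box fixed to the bench, 134 mm (its x) by 324 mm (its y), 70 mm high; origin at the centre of its underside; x points away from the robot (yaw -0.65 to -0.25 rad), z up. Four wells in a row along y in its top, each 94 x 64 mm, 60 mm deep, 12 mm walls between, rim 16 to 20 mm wide, each closed by one of four identical bare metal hatches, flush with the rim
- place_1 (a point): centre of the top face of hatch 1 when closed (1 leftmost, at the box's +y end, 4 rightmost; 76 mm apart), 70 mm above the bench; fixed to the box. The hatch is a plate 90 mm (box x) by 60 mm (box y), 5 mm thick, two dark slots near each end; hinge pins across its middle along the box's y, 2.5 mm below this point. Three are latched and give just 1 mm per 10 N on their seal; which one is loose is not known
- place_2 (a point): centre of the top face of hatch 2 when closed (1 leftmost, at the box's +y end, 4 rightmost; 76 mm apart), 70 mm above the bench; fixed to the box. The hatch is a plate 90 mm (box x) by 60 mm (box y), 5 mm thick, two dark slots near each end; hinge pins across its middle along the box's y, 2.5 mm below this point. Three are latched and give just 1 mm per 10 N on their seal; which one is loose is not known
- place_3 (a point): centre of the top face of hatch 3 when closed (1 leftmost, at the box's +y end, 4 rightmost; 76 mm apart), 70 mm above the bench; fixed to the box. The hatch is a plate 90 mm (box x) by 60 mm (box y), 5 mm thick, two dark slots near each end; hinge pins across its middle along the box's y, 2.5 mm below this point. Three are latched and give just 1 mm per 10 N on their seal; which one is loose is not known
- place_4 (a point): centre of the top face of hatch 4 when closed (1 leftmost, at the box's +y end, 4 rightmost; 76 mm apart), 70 mm above the bench; fixed to the box. The hatch is a plate 90 mm (box x) by 60 mm (box y), 5 mm thick, two dark slots near each end; hinge pins across its middle along the box's y, 2.5 mm below this point. Three are latched and give just 1 mm per 10 N on their seal; which one is loose is not known
- hatch (a joint): angle (rad) of the loose hatch, wherever it is: 0 closed (start), + near edge up, far edge down in the well, - the reverse; stops upright at +-1.57. Balanced: 1.5 to 4 N about 30 mm from the pins sinks that end and lifts the other; on the pins it won't move. Friction keeps it at any angle. Rock it to 0.9 or so before pushing the raised edge over from outside: lower, the edge binds on a finger
- petri_1: round clear petri dish, 94 mm across, 16 mm high, to the left of the box; loose, only to be left alone; origin at the centre of its underside
- beaker: beaker, 70 mm across, 81 mm high, to the right of the box; loose, only to be left alone; origin at the centre of its underside
- tape_el: roll of black tape, 62 mm across, 19 mm high, lying in front of the box; loose, only to be left alone; origin at the centre of its underside
- scoop: white scoop, 55 x 160 x 24 mm, lying in front of the box; loose, only to be left alone; origin at the centre of its underside
- timer: round kitchen-style timer, 66 mm across, 46 mm high, behind the box; loose, only to be left alone; origin at the centre of its underside
- tape_masking: roll of masking tape, 96 mm across, 25 mm high, lying behind the box; loose, only to be left alone; origin at the centre of its underside

How it is judged:
On the way:
1. the loose hatch has been found and rocked: tilted by more than 0.2 rad ((value of joint hatch between 0.2 and 2 rad or value of joint hatch between -2 and -0.2 rad)), for 0.1 s.
At the end, for the whole second after the job is handed in: The loose hatch stands open and at rest within about 0.3 rad of upright (1.25 rad or more from closed, either way round), and none of the loose things has moved more than 20 mm ((value of joint hatch between 1.25 and 1.8 rad or value of joint hatch between -1.8 and -1.25 rad) and velocity of joint hatch between -0.1 and 0.1 rad/s and distance of each of petri_1, beaker, tape_el, scoop, timer, tape_masking from where it was at the start of the episode below 0.02 m); the robot touches nothing.
It fails at once if the fingers press on something with more than 40 N (contact force between the fingers and anything else above 40 N).
It fails at once if one of the loose things round the box is picked up or shifted by more than 20 mm (distance of any of petri_1, beaker, tape_el, scoop, timer, tape_masking from where it was at the start of the episode above 0.02 m).
It also fails if it takes over 48 s, if anything falls off the work surface, if the arm or the gripper's body presses on something with over 40 N, if the wrist force passes 120 N, or if a joint passes its speed limit or range.

### The arm

A 7-joint arm with a two-finger parallel gripper is mounted at the origin on a cart in front of the work surface, level with it; the furniture and walls round the work are solid. World frame = base frame: x ahead of the robot, y to its left, z up, the work surface at z = 0. Lengths are in m, angles in rad, forces in N, time in s.
With the tool pointing down it reaches from about 0.4 to 0.85 m from the base axis. Payload 10.4 kg.
Tool frame: the origin (TCP) lies on the front face of the gripper's body, between the roots of the fingers; the fingertips stand 73 mm ahead of it and the grasp point (between the pads) lies 54 mm ahead of it; z points along the fingers, y is the line along which they close (so a half turn about z gives the same grasp; the last joint's range is limited). The gripper opens to 85 mm and grips with 20 to 120 N. Pads are 22 mm wide; open, the fingers measure 114 mm over their backs; the gripper's body (76 mm by 85 mm) begins 54 mm behind the grasp point. The pads swing forward as they close: fully open they stand 13 mm farther back than shut.
Start: joints at [-1.271, 0.332, -0.065, 1.46, 0.022, 1.35, -0.088], TCP at [0.198, 0.593, 0.304] pointing down, gripper open.
Joint ranges: [-2.6, 2.6], [-0.5, 2.12], [-1.47, 1.34], [0.16, 2.42], [-1.27, 4.41], [0.06, 2.06], [-2.6, 2.6]. Speed limits (rad/s): [2.22, 2.22, 2.79, 2.79, 3.14, 3.14, 3.14].

### API

Orientations are given as a unit quaternion [x, y, z, w].
In Python, from workcell import manip gives the robot as it stands.
- The arm moves only by the shell command python3 -m jog 'ROWS' [FORCE]. ROWS is JSON, a list of rows, each an object with "grip": the gripper command: -1 is fully open, 1 is shut, values between are in proportion; "slide": the shift along the tool's x, y, z in cm, a list of three; "yaw": the turn about the tool's z in rad. A call has 1 to 8 rows; each row shifts and turns the commanded pose from where the row before left it, along the tool's axes as they then stand; what a row does not reach is not made up. A row lasts 1/10 s, in which the tool goes at most 50 mm and 8.59 degrees, less where a joint would pass 70% of its speed; a pose out of reach is approached as far as the arm can. A call with a gripper value outside its range is refused whole. The fingers move at their own pace and stop on an object; FORCE is the grip in N (left out, the last holds). Time passes only in rows, so rows that do not move let the fingers close. It gives the time, the measured TCP pose, the force, the opening and the grip force at its end, in the units of the state.
- manip.get_obs(): the state, without advancing time (a new reading comes with each control period).
- manip.camera(name): name is "scene" or "top" or "wrist"; returns the picture (384x512x3 uint8, blue, green, red); there is no depth.
- manip.calibration(name): a dict with "vfov" (degrees; the focal length in pixels is half the picture's height over the tangent of half this angle, whatever the lens; pixels are square), "cx", "cy" (the principal point, pixels), "camera_from_world" (4x4, takes a point from world to camera coordinates). Camera axes: x right, y down, z forward; pixel columns grow to the right and rows downward; lengths in m; the calibration is good to about 2 mm. A picture is of the moment at which its call begins: read the wrist's pose just before it. calibration takes no time and is no camera call; for the wrist camera it gives the pose at the moment of the call.
- manip.hand_in(): hands the job in; it is judged then, once.
Trained networks look in the newest picture that a camera, given by its name, has taken for a name from the list of things; names that differ only in an ending like _2 or _b are one class to them, and where a whole thing is asked for, a point or a joint stands for the part that bears it (a point fixed in the world has none). Each returns a list of dicts, best first, with "conf" (0 to 1); they miss things now and then, are a little off and sometimes report something else, mostly with a low value. They report only what shows in the picture. A call takes as long as a camera call.
- manip.masks_of(thing, camera): "region" (384x512 bool, what is visible of it) and "centre" ([column, row] in pixels, amid what is visible of it).
The state is a dict: "clock": time; "joint_pos": joint angles; "joint_velocities": joint speeds; "tau": joint torques, N m; "position": TCP position; "ee_rot": TCP orientation; "ft_force": force on the tool from outside, world axes, zero at the start; "torque": the same for the moment, N m; "grip_width": opening from 0.0 (shut) to 1.0 (fully open); "grasp_force": force on a finger pad.
Only numpy, scipy, OpenCV 4.12 (cv2) and the standard library are available. Lean on these libraries where they do the work, as an engineer would, in place of code of your own. Each camera call takes 0.05 s, during which the arm holds its last target. There are 200 camera calls.

## Working session

There is one attempt and no reset: what is moved stays moved. The work goes in short steps, Python scripts to look and compute and a shell command to move; the robot and the scene stay as the last step left them, time stands still between calls to the robot, and variables do not carry over. Pictures are saved under pics/ and viewed, at most 10 in all, crops included, and the job is handed in when it is done.

```bash
mkdir -p pics; ls; python3 - <<'E'
from workcell import manip
import cv2, numpy as np
o=manip.get_obs(); print(o)
a=manip.camera("top"); b=manip.camera("scene")
cv2.imwrite("pics/top.png",a); cv2.imwrite("pics/scene.png",b)
for c in("top","scene"):
  k=manip.calibration(c);print(c,k)
for n in("drying_box","place_1"):
  for m in manip.masks_of(n,"top"): print(n,m["conf"],m["centre"],m["region"].sum())
E
```

```text
pics
{'clock': 0.0, 'joint_pos': array([-1.27058878,  0.33285951, -0.06470644,  1.46097055,  0.02161979,
        1.34987119, -0.08850198]), 'joint_velocities': array([-0.00025662, -0.00068102,  0.00110101, -0.00014532, -0.00054457,
       -0.00034009,  0.0010452 ]), 'tau': array([-1.26377981e-03, -6.25431776e+01,  4.82964457e-02, -3.91617036e+01,
        1.62019447e-02,  9.59162659e-03,  3.59040473e-05]), 'position': array([0.19818338, 0.59245526, 0.30310964]), 'ee_rot': array([ 1.60689021e-01,  9.87004833e-01, -7.02456046e-04, -7.23063146e-05]), 'ft_force': array([0.23832945, 0.05741506, 0.08109524]), 'torque': array([-0.03972208,  0.01046389, -0.02224546]), 'grasp_force': 0.0, 'grip_width': 0.9945275940959807}
top {'vfov': 44.90725656732642, 'cx': 246.7187157455708, 'cy': 189.85061502368086, 'camera_from_world': array([[ 0.18003716, -0.98364223,  0.00588095, -0.35780463],
       [-0.96210531, -0.17733366, -0.20713798,  0.50128879],
       [ 0.20479256,  0.03163445, -0.97829406,  1.03240386],
       [ 0.        ,  0.        ,  0.        ,  1.        ]])}
scene {'vfov': 42.183673804226025, 'cx': 256.7670468117308, 'cy': 193.28293919210648, 'camera_from_world': array([[ 0.46308186, -0.88626142, -0.00979253, -0.50273083],
       [-0.40441032, -0.20145187, -0.89211515,  0.21862663],
       [ 0.78867451,  0.41708254, -0.45170197,  0.86484939],
       [ 0.        ,  0.        ,  0.        ,  1.        ]])}
drying_box 0.85 [268.1, 213.4] 4083
place_1 0.9 [261.6, 215.9] 4038
```

```bash
python3 - <<'E'
import cv2
a=cv2.imread("pics/top.png");cv2.imwrite("pics/top2.png",cv2.resize(a,(800,600),interpolation=cv2.INTER_CUBIC))
E
```

```text
(no output)
```

View pics/top2.png

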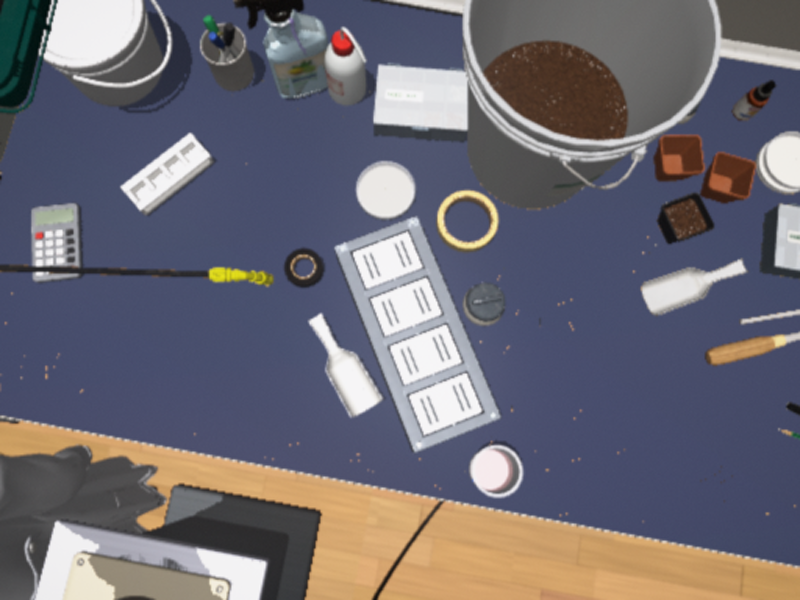

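View pics/scene.png

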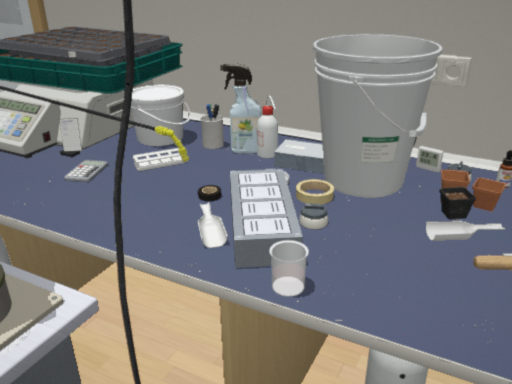

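The top view shows the box with its long side roughly vertical. The petri dish is at its upper end (385,190), the beaker at its lower end (495,470), and the hatch centres run from (388,262) to (445,405). The hatches show as white quads, so I'll measure their centres and the neighbouring things.

```bash
cat > h.py <<'E'
from workcell import manip
import cv2, numpy as np
from scipy.spatial.transform import Rotation as R
def ray(cam,uv,z,k=None):
    k=k or manip.calibration(cam); f=192/np.tan(np.radians(k["vfov"]/2))
    T=np.linalg.inv(k["camera_from_world"])
    d=T[:3,:3]@np.array([(uv[0]-k["cx"])/f,(uv[1]-k["cy"])/f,1]); o=T[:3,3]
    return o+d*(z-o[2])/d[2]
def pix(cam,p,k=None):
    k=k or manip.calibration(cam); f=192/np.tan(np.radians(k["vfov"]/2))
    c=k["camera_from_world"]@np.r_[p,1]; return k["cx"]+f*c[0]/c[2],k["cy"]+f*c[1]/c[2]
E
python3 - <<'E'
from h import *
a=cv2.imread("pics/top.png")
poly=np.array([[336,247],[415,219],[498,416],[418,450]])*.64
print([np.round(ray("top",p,.07),3) for p in poly])
m=np.zeros(a.shape[:2],np.uint8);cv2.fillPoly(m,[poly.astype(int)],1)
g=a.min(2); w=((g>195)&(m>0)).astype(np.uint8)
w=cv2.morphologyEx(w,cv2.MORPH_CLOSE,np.ones((5,5),np.uint8))
n,l,s,c=cv2.connectedComponentsWithStats(w)
for i in range(1,n):
  if s[i,4]>200:
    r=cv2.minAreaRect(np.argwhere(l==i)[:,::-1].astype(np.float32))
    print(s[i,4],np.round(c[i],1),r,np.round(ray("top",r[0],.07),4))
for t,z in dict(petri_1=.016,beaker=.08,tape_el=.019,scoop=.02,timer=.046,tape_masking=.025).items():
  r=manip.masks_of(t,"top")
  for q in r[:2]: print(t,q["conf"],np.round(ray("top",q["centre"],z),3))
E
```

```text
[array([ 0.615, -0.176,  0.07 ]), array([ 0.68 , -0.284,  0.07 ]), array([ 0.412, -0.451,  0.07 ]), array([ 0.345, -0.347,  0.07 ])]
956 [247.3 166.2] ((247.45208740234375, 166.20547485351562), (25.28089141845703, 38.38949966430664), 69.44395446777344) [ 0.6099 -0.2534  0.07  ]
1006 [259.3 196.1] ((259.4137878417969, 196.03448486328125), (26.368736267089844, 38.624629974365234), 68.19859313964844) [ 0.5452 -0.2932  0.07  ]
1052 [271.7 226.6] ((271.5689697265625, 226.17242431640625), (27.85430145263672, 39.18171691894531), 68.19859313964844) [ 0.4817 -0.3324  0.07  ]
1086 [284.4 258.1] ((284.4827880859375, 258.2069091796875), (27.85430145263672, 39.73880386352539), 68.19859313964844) [ 0.4161 -0.3729  0.07  ]
petri_1 0.95 [ 0.735 -0.225  0.016]
beaker 0.64 [ 0.336 -0.458  0.08 ]
tape_el 0.59 [ 0.602 -0.12   0.019]
scoop 0.77 [ 0.435 -0.224  0.02 ]
timer 0.63 [ 0.579 -0.406  0.046]
tape_masking 0.61 [ 0.742 -0.373  0.025]
```

```bash
cat >> h.py <<'E'
P1=np.array([.6099,-.2534]); bd=np.array([.4161,-.3729])-P1; by=-bd/np.linalg.norm(bd); bx=np.array([by[1],-by[0]])
def st():
    o=manip.get_obs(); p=np.array(o["position"]); d=p[:2]-P1; r=R.from_quat(o["ee_rot"]).as_matrix()
    print("t",round(o["clock"],2),"box-rel-P1 mm",np.round([1e3*d@bx,1e3*d@by,1e3*p[2]],1),"toolx err",np.round(np.arcsin(np.cross(-bx,r[:2,0])),3),"tz",np.round(r[:,2],3),"F",np.round(o["ft_force"],1),"grip",round(o["grip_width"],2))
E
python3 -m jog '[{"grip":1,"slide":[0,0,0],"yaw":0.14},{"grip":1,"slide":[0,0,0],"yaw":0.14},{"grip":1,"slide":[0,0,0],"yaw":0.14},{"grip":1,"slide":[0,0,0],"yaw":0.14},{"grip":1,"slide":[0,0,0],"yaw":0.14}]'; python3 -c "
from h import *
st();print(bx,by)"
```

```text
clock: 1.0
position: [0.1983, 0.5927, 0.3039]
ee_rot: [0.492, 0.871, 0.0, -0.0]
ft_force: [-0.6, 1.1, -0.0]
grip_width: 0.147
grasp_force: 0.0
t 1.0 box-rel-P1 mm [-936.3   93.7  303.9] toolx err -0.01 tz [-0.  0. -1.] F [-0.6  1.1 -0. ] grip 0.15
[ 0.52485688 -0.85119049] [0.85119049 0.52485688]
```

```bash
python3 -m jog '[{"grip":1,"slide":[-4.5,0,0],"yaw":0},{"grip":1,"slide":[-4.5,0,0],"yaw":0},{"grip":1,"slide":[-4.5,0,0],"yaw":0},{"grip":1,"slide":[-4.5,0,0],"yaw":0},{"grip":1,"slide":[-4.5,0,0],"yaw":0},{"grip":1,"slide":[-4.5,0,0],"yaw":0},{"grip":1,"slide":[-4.5,0,0],"yaw":0},{"grip":1,"slide":[-4.5,0,0],"yaw":0}]'; python3 -c "
from h import *
st()"
```

```text
clock: 1.8
position: [0.3865, 0.2838, 0.3042]
ee_rot: [0.489, 0.872, 0.0, -0.0]
ft_force: [0.4, 0.6, 0.1]
grip_width: 0.0
grasp_force: 0.0
t 1.8 box-rel-P1 mm [-574.5   91.8  304.2] toolx err -0.004 tz [ 0.     0.001 -1.   ] F [0.4 0.6 0.1] grip 0.0
```

```bash
python3 -m jog '[{"grip":1,"slide":[-4.5,-1,0],"yaw":0},{"grip":1,"slide":[-4.5,-1,0],"yaw":0},{"grip":1,"slide":[-4.5,-1,0],"yaw":0},{"grip":1,"slide":[-4.5,-1,0],"yaw":0},{"grip":1,"slide":[-4.5,-1,0],"yaw":0},{"grip":1,"slide":[-4.5,-1,0],"yaw":0},{"grip":1,"slide":[-4.5,-1,0],"yaw":0},{"grip":1,"slide":[-4.5,-1,0],"yaw":0}]'; python3 -m jog '[{"grip":1,"slide":[-4.5,-0.2,2],"yaw":0},{"grip":1,"slide":[-4.5,-0.2,2],"yaw":0},{"grip":1,"slide":[-4.5,-0.2,2],"yaw":0},{"grip":1,"slide":[-4.5,-0.2,2],"yaw":0},{"grip":1,"slide":[-4.0,-0.2,2],"yaw":0},{"grip":1,"slide":[-2,0,2],"yaw":0},{"grip":1,"slide":[0,0,0],"yaw":0},{"grip":1,"slide":[0,0,0],"yaw":0}]'; python3 -c "
from h import *
st()"
```

```text
clock: 2.6
position: [0.5053, -0.0654, 0.3043]
ee_rot: [0.489, 0.872, 0.001, 0.0]
ft_force: [0.6, 0.7, 0.4]
grip_width: -0.001
grasp_force: 0.0
clock: 3.4
position: [0.6214, -0.2737, 0.1834]
ee_rot: [0.49, 0.872, -0.0, -0.001]
ft_force: [0.5, 1.0, -0.5]
grip_width: 0.001
grasp_force: 0.0
t 3.4 box-rel-P1 mm [ 23.3  -0.9 183.4] toolx err -0.005 tz [-0.001  0.    -1.   ] F [ 0.5  1.  -0.5] grip 0.0
```

```bash
python3 -m jog '[{"grip":1,"slide":[-0.7,0,2],"yaw":0},{"grip":1,"slide":[0,0,1.2],"yaw":0},{"grip":1,"slide":[0,0,0],"yaw":0},{"grip":1,"slide":[0,0,0.2],"yaw":0},{"grip":1,"slide":[0,0,0],"yaw":0}]';python3 -c "
from h import *
a=manip.camera('scene');cv2.imwrite('pics/s2.png',cv2.resize(a[120:300,180:360],(720,720),interpolation=cv2.INTER_CUBIC)[:600])
st()"
```

```text
clock: 3.9
position: [0.6255, -0.2791, 0.1507]
ee_rot: [0.489, 0.872, 0.0, 0.0]
ft_force: [-0.3, -0.7, -0.5]
grip_width: -0.001
grasp_force: 0.0
t 3.95 box-rel-P1 mm [ 30.2  -0.3 150.8] toolx err -0.004 tz [ 0.001 -0.    -1.   ] F [ 1.6 -0.5  0.4] grip 0.0
```

View pics/s2.png

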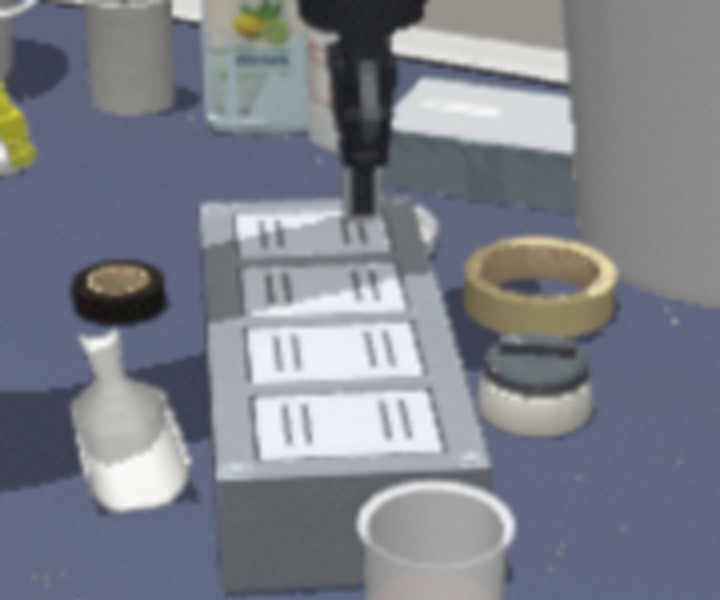

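The closed fingertips hang just above the far slots of hatch 1, around crop pixel (360,210), which is where I wanted them. I'll press in 2 mm steps.

```bash
for i in 1; do python3 -m jog '[{"grip":1,"slide":[0,0,0.3],"yaw":0},{"grip":1,"slide":[0,0,0.2],"yaw":0},{"grip":1,"slide":[0,0,0],"yaw":0}]'; done;  python3 -m jog '[{"grip":1,"slide":[0,0,0.2],"yaw":0},{"grip":1,"slide":[0,0,0],"yaw":0}]'; python3 -m jog '[{"grip":1,"slide":[0,0,0.15],"yaw":0},{"grip":1,"slide":[0,0,0],"yaw":0}]'
```

```text
clock: 4.25
position: [0.6251, -0.2794, 0.1445]
ee_rot: [0.489, 0.872, 0.0, -0.0]
ft_force: [0.3, -0.1, -0.0]
grip_width: 0.0
grasp_force: 0.0
clock: 4.45
position: [0.6253, -0.2796, 0.1428]
ee_rot: [0.489, 0.872, 0.0, 0.0]
ft_force: [-0.5, -0.8, 0.3]
grip_width: 0.005
grasp_force: 0.2
clock: 4.65
position: [0.6253, -0.2797, 0.142]
ee_rot: [0.489, 0.872, 0.0, 0.0]
ft_force: [-2.1, 1.5, 7.1]
grip_width: -0.0
grasp_force: 3.4
```

```bash
python3 -m jog '[{"grip":1,"slide":[0,0,-1.2],"yaw":0},{"grip":1,"slide":[0,-3.8,0],"yaw":0},{"grip":1,"slide":[0,-3.8,0],"yaw":0},{"grip":1,"slide":[0,0,0],"yaw":0},{"grip":1,"slide":[0,0,0.9],"yaw":0},{"grip":1,"slide":[0,0,0],"yaw":0},{"grip":1,"slide":[0,0,0.2],"yaw":0},{"grip":1,"slide":[0,0,0],"yaw":0}]'; python3 -m jog '[{"grip":1,"slide":[0,0,0.15],"yaw":0},{"grip":1,"slide":[0,0,0],"yaw":0}]'; python3 -c "
from h import *
st()"
```

```text
clock: 5.45
position: [0.5613, -0.318, 0.1423]
ee_rot: [0.489, 0.872, 0.0, -0.0]
ft_force: [-1.0, 3.0, 4.3]
grip_width: 0.001
grasp_force: 2.0
clock: 5.65
position: [0.5613, -0.3181, 0.1416]
ee_rot: [0.489, 0.872, 0.001, -0.0]
ft_force: [-3.9, 4.1, 9.8]
grip_width: -0.001
grasp_force: 5.3
t 5.65 box-rel-P1 mm [ 29.5 -75.3 141.6] toolx err -0.003 tz [ 0.     0.001 -1.   ] F [-3.9  4.1  9.8] grip -0.0
```

Hatch 2 is latched too, with 10 N at 1 mm. Next is hatch 3.

```bash
python3 -m jog '[{"grip":1,"slide":[0,0,-1.2],"yaw":0},{"grip":1,"slide":[0,-3.8,0],"yaw":0},{"grip":1,"slide":[0,-3.8,0],"yaw":0},{"grip":1,"slide":[0,0,0],"yaw":0},{"grip":1,"slide":[0,0,0.9],"yaw":0},{"grip":1,"slide":[0,0,0],"yaw":0},{"grip":1,"slide":[0,0,0.15],"yaw":0},{"grip":1,"slide":[0,0,0],"yaw":0}]'; python3 -m jog '[{"grip":1,"slide":[0,0,0.15],"yaw":0},{"grip":1,"slide":[0,0,0],"yaw":0}]'; python3 -c "
from h import *
st()"
```

```text
clock: 6.45
position: [0.4963, -0.358, 0.142]
ee_rot: [0.489, 0.872, 0.0, -0.0]
ft_force: [1.3, 0.5, 0.3]
grip_width: -0.0
grasp_force: 0.0
clock: 6.65
position: [0.496, -0.3584, 0.1408]
ee_rot: [0.489, 0.872, 0.0, 0.0]
ft_force: [1.0, 0.2, -0.0]
grip_width: -0.002
grasp_force: 0.2
t 6.65 box-rel-P1 mm [  29.6 -152.1  140.8] toolx err -0.004 tz [ 0.  0. -1.] F [ 1.   0.2 -0. ] grip -0.0
```

```bash
python3 -m jog '[{"grip":1,"slide":[0,0,0.2],"yaw":0},{"grip":1,"slide":[0,0,0],"yaw":0}]'; python3 -m jog '[{"grip":1,"slide":[0,0,0.2],"yaw":0},{"grip":1,"slide":[0,0,0],"yaw":0}]'
```

```text
clock: 6.85
position: [0.4957, -0.3586, 0.1388]
ee_rot: [0.489, 0.872, 0.0, 0.0]
ft_force: [0.7, -0.0, 1.3]
grip_width: 0.0
grasp_force: 0.4
clock: 7.05
position: [0.4955, -0.3587, 0.1367]
ee_rot: [0.489, 0.872, 0.0, -0.0]
ft_force: [0.6, 0.3, 1.0]
grip_width: 0.005
grasp_force: 0.4
```

```bash
python3 -m jog '[{"grip":1,"slide":[0,0,0.3],"yaw":0},{"grip":1,"slide":[0.05,0,0.3],"yaw":0},{"grip":1,"slide":[0.05,0,0.3],"yaw":0},{"grip":1,"slide":[0,0,0],"yaw":0}]'; python3 -m jog '[{"grip":1,"slide":[0.05,0,0.3],"yaw":0},{"grip":1,"slide":[0.05,0,0.3],"yaw":0},{"grip":1,"slide":[0.05,0,0.3],"yaw":0},{"grip":1,"slide":[0,0,0],"yaw":0}]';python3 -c "
from h import *
a=manip.camera('scene');cv2.imwrite('pics/s3.png',cv2.resize(a[140:290,180:360],(720,600),interpolation=cv2.INTER_CUBIC))
st()"
```

```text
clock: 7.45
position: [0.4947, -0.3578, 0.1272]
ee_rot: [0.489, 0.872, -0.0, -0.0]
ft_force: [-0.5, -0.3, -0.8]
grip_width: -0.004
grasp_force: 0.0
clock: 7.85
position: [0.494, -0.3564, 0.1183]
ee_rot: [0.489, 0.872, -0.0, -0.0]
ft_force: [0.9, -0.6, 0.1]
grip_width: 0.001
grasp_force: 0.2
t 7.9 box-rel-P1 mm [  26.8 -152.7  118.5] toolx err -0.004 tz [-0.001  0.    -1.   ] F [-0.1 -0.5 -0.5] grip 0.0
```

View pics/s3.png

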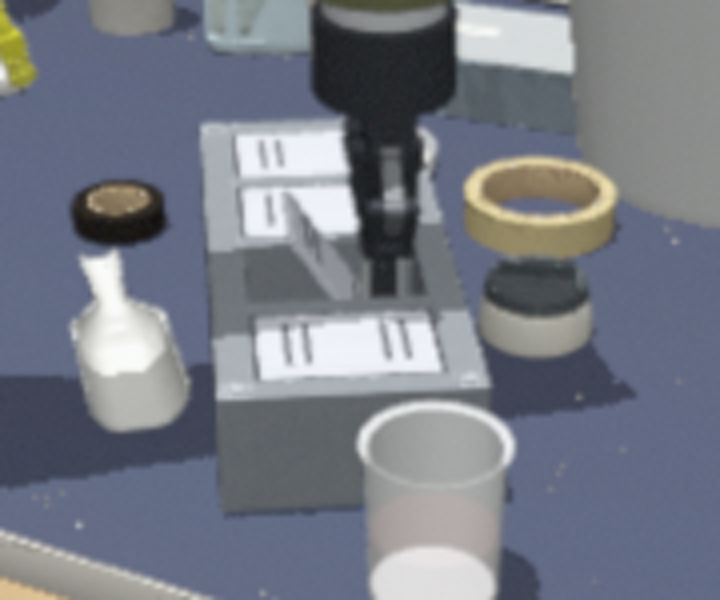

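Hatch 3 is rocked well over: its near edge is up at about crop (287,195) and its far end is down in the well. I'll push it a little deeper, then retreat and go round to the near side.

```bash
python3 -m jog '[{"grip":1,"slide":[0.1,0,0.3],"yaw":0},{"grip":1,"slide":[0.1,0,0.3],"yaw":0},{"grip":1,"slide":[0.1,0,0.2],"yaw":0},{"grip":1,"slide":[0,0,0],"yaw":0}]'; python3 -m jog '[{"grip":1,"slide":[-0.3,0,-3],"yaw":0},{"grip":1,"slide":[0,0,-4],"yaw":0},{"grip":1,"slide":[0,0,-4],"yaw":0},{"grip":1,"slide":[2.5,0,0],"yaw":0},{"grip":1,"slide":[4.5,0,0],"yaw":0},{"grip":1,"slide":[4,0,0],"yaw":0},{"grip":1,"slide":[0,0,0],"yaw":0}]';python3 -c "
from h import *
a=manip.camera('scene');cv2.imwrite('pics/s4.png',cv2.resize(a[140:290,180:360],(720,600),interpolation=cv2.INTER_CUBIC))
st()
for th in(.7,.9,1.1):
  for s in(30,-30):
    q=P1+(-152+s)/1e3*by-.045*np.cos(th)*bx; u=pix('scene',[*q,.0675+.045*np.sin(th)]);print(th,s,(u[0]-180)*4,(u[1]-140)*4)"
```

```text
clock: 8.3
position: [0.4924, -0.3537, 0.1104]
ee_rot: [0.489, 0.872, 0.0, -0.0]
ft_force: [-0.7, -1.0, -0.4]
grip_width: 0.001
grasp_force: 0.2
clock: 9.0
position: [0.4349, -0.2584, 0.22]
ee_rot: [0.488, 0.873, 0.002, -0.002]
ft_force: [-0.4, 0.7, -0.2]
grip_width: 0.002
grasp_force: 0.0
t 9.05 box-rel-P1 mm [ -85.2 -151.4  220.7] toolx err -0.001 tz [ 0.001  0.003 -1.   ] F [ 1.  -0.5 -0.6] grip -0.0
0.7 30 266.12085233197513 200.7440542898329
0.7 -30 272.2164724881096 252.1661512827842
0.9 30 277.7300704145183 189.97021485784921
0.9 -30 284.44214691976924 240.9558522895253
1.1 30 291.47602938546856 181.39349942121044
1.1 -30 298.91348937756004 232.02028724628224
```

View pics/s4.png

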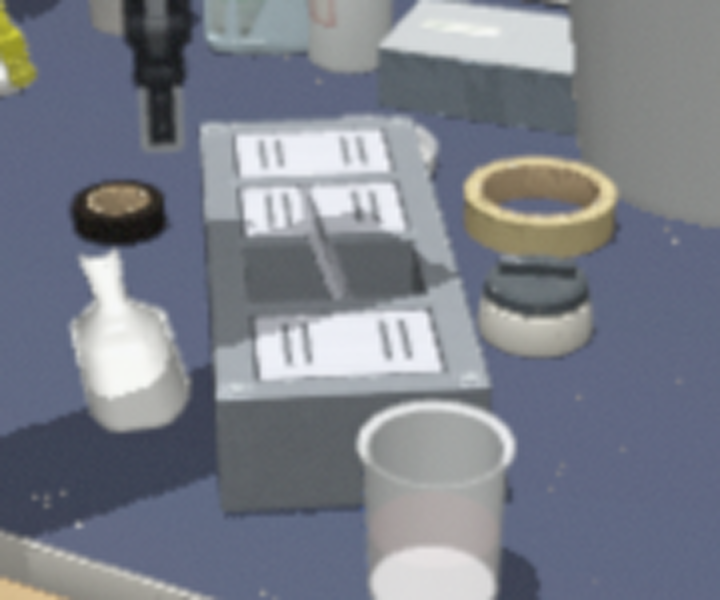

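The hatch now leans at roughly 1.3 rad, with its upper edge from (305,190) to (322,235). I'll lower the fingers outside it and push the edge over in small steps.

```bash
python3 -m jog '[{"grip":1,"slide":[0,0,3],"yaw":0},{"grip":1,"slide":[0,0,2.9],"yaw":0},{"grip":1,"slide":[-2,0,0],"yaw":0},{"grip":1,"slide":[-1.5,0,0],"yaw":0},{"grip":1,"slide":[-1,0,0],"yaw":0},{"grip":1,"slide":[-0.6,0,0],"yaw":0},{"grip":1,"slide":[-0.4,0,0],"yaw":0},{"grip":1,"slide":[0,0,0],"yaw":0}]';python3 -c "
from h import *
st()";python3 -m jog '[{"grip":1,"slide":[-0.4,0,0],"yaw":0},{"grip":1,"slide":[-0.3,0,0],"yaw":0},{"grip":1,"slide":[-0.2,0,0],"yaw":0},{"grip":1,"slide":[0,0,0],"yaw":0}]';python3 -c "
from h import *
st()"
```

```text
clock: 9.85
position: [0.4656, -0.3099, 0.1619]
ee_rot: [0.49, 0.872, -0.0, -0.0]
ft_force: [-0.3, -0.7, -0.2]
grip_width: 0.001
grasp_force: 0.0
t 9.85 box-rel-P1 mm [ -27.6 -152.5  161.9] toolx err -0.005 tz [-0. -0. -1.] F [-0.3 -0.7 -0.2] grip 0.0
clock: 10.25
position: [0.4704, -0.3174, 0.1619]
ee_rot: [0.489, 0.872, 0.0, 0.0]
ft_force: [0.5, -0.1, -0.5]
grip_width: -0.001
grasp_force: 0.0
t 10.25 box-rel-P1 mm [ -18.7 -152.3  161.9] toolx err -0.004 tz [ 0. -0. -1.] F [ 0.5 -0.1 -0.5] grip -0.0
```

```bash
python3 -m jog '[{"grip":1,"slide":[-0.2,0,0],"yaw":0},{"grip":1,"slide":[-0.1,0,0],"yaw":0},{"grip":1,"slide":[0,0,0],"yaw":0}]';python3 -m jog '[{"grip":1,"slide":[-0.1,0,0],"yaw":0},{"grip":1,"slide":[-0.1,0,0],"yaw":0},{"grip":1,"slide":[0,0,0],"yaw":0}]';python3 -c "
from h import *
a=manip.camera('scene');cv2.imwrite('pics/s5.png',cv2.resize(a[140:290,180:360],(720,600),interpolation=cv2.INTER_CUBIC))
st()"
```

```text
clock: 10.55
position: [0.4719, -0.32, 0.1619]
ee_rot: [0.489, 0.872, 0.0, 0.0]
ft_force: [-0.3, -0.3, -0.5]
grip_width: 0.002
grasp_force: 0.1
clock: 10.85
position: [0.4729, -0.3217, 0.1619]
ee_rot: [0.489, 0.872, 0.0, 0.0]
ft_force: [-0.7, 0.7, 0.5]
grip_width: -0.003
grasp_force: 0.2
t 10.9 box-rel-P1 mm [ -13.8 -152.5  161.9] toolx err -0.005 tz [ 0. -0. -1.] F [ 0.8 -0.4  0.5] grip -0.0
```

View pics/s5.png

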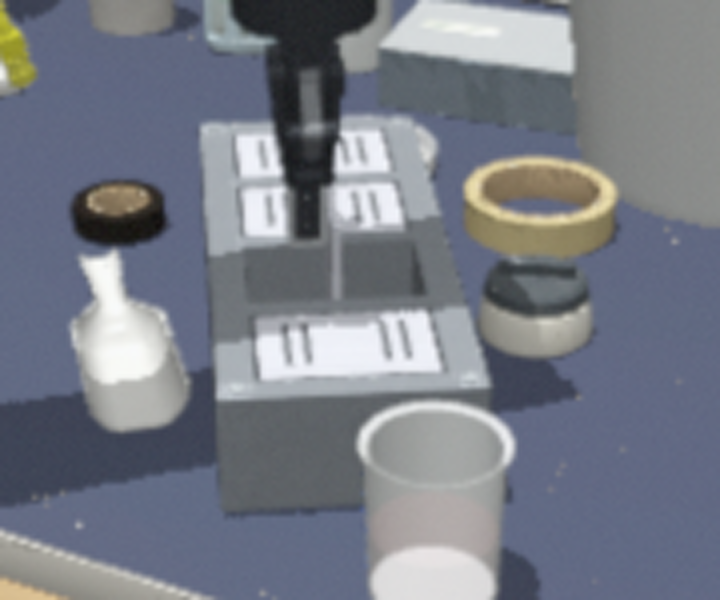

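The plate looks upright: its edge runs from (333,195) to (338,300). I'll back off and check.

```bash
python3 -m jog '[{"grip":1,"slide":[1,0,0],"yaw":0},{"grip":1,"slide":[3,0,0],"yaw":0},{"grip":1,"slide":[3,0,-2],"yaw":0},{"grip":1,"slide":[2,0,-4],"yaw":0},{"grip":1,"slide":[0,0,-4],"yaw":0},{"grip":1,"slide":[0,0,0],"yaw":0},{"grip":1,"slide":[0,0,0],"yaw":0}]';python3 -c "
from h import *
a=manip.camera('scene');cv2.imwrite('pics/s6.png',cv2.resize(a[140:290,180:360],(720,600),interpolation=cv2.INTER_CUBIC))
st()
for th in(1.25,1.4,1.57):
  for s in(30,-30):
    q=P1+(-152+s)/1e3*by-.045*np.cos(th)*bx; u=pix('scene',[*q,.0675+.045*np.sin(th)]);print(th,s,(u[0]-180)*4,(u[1]-140)*4)"
```

```text
clock: 11.6
position: [0.426, -0.2443, 0.2623]
ee_rot: [0.489, 0.872, 0.001, 0.001]
ft_force: [-0.5, -0.1, 0.3]
grip_width: -0.002
grasp_force: 0.0
t 11.65 box-rel-P1 mm [-104.5 -152.1  261.4] toolx err -0.004 tz [ 0.     0.001 -1.   ] F [-0.5  0.2 -1.1] grip -0.0
1.25 30 302.84982108436543 176.62973702186298
1.25 -30 310.8843580550856 227.04869457299458
1.4 30 314.8406106223156 173.4287035990286
1.4 -30 323.5014493331139 223.69867171509202
1.57 30 328.8172072492757 171.78614260432573
1.57 -30 338.2034298846215 221.9632325501027
```

View pics/s6.png

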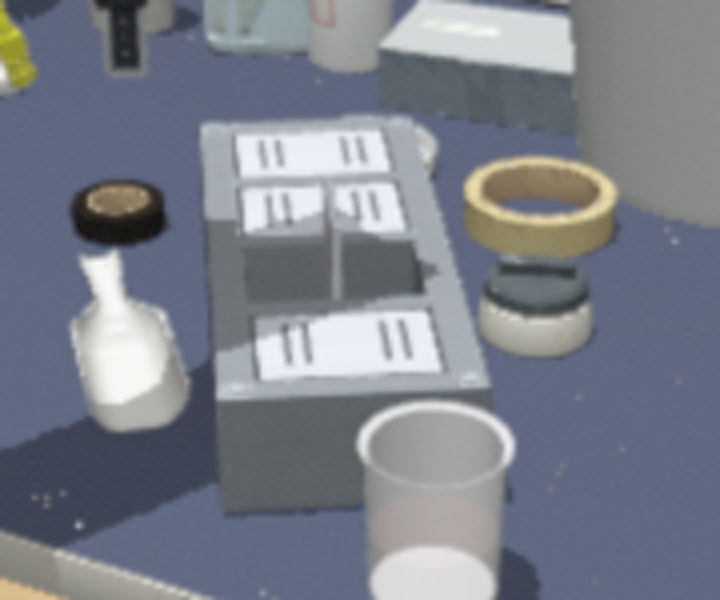

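The upper edge at about (328,178) to (336,228) matches the 1.5 to 1.57 rad prediction. The robot is clear and nothing else has moved, so I'm handing in.

```bash
python3 -c "
from workcell import manip
print(manip.hand_in())"
```

```text
the job is handed in; nothing more can be done
None
```

Hatch 3 was the loose one; it now stands open at about 1.5 rad by the last picture, nothing round the box was disturbed, and the job was handed in just after 11.6 s (no verdict came back).

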